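# Walk the sole-press block round to the fence

## Task

The heavy sole-press block stands askew in front of the bench fence. Push it round with the fingertips, without gripping, lifting or tipping it, until one of its two long sides (either one) lies flat against the fence and the whole block is between the two yellow stripes. Leave everything else on the bench where it is, and finish with the hand clear of the block.

Things in the scene. Friction and masses are not known exactly. Their poses are not given: they have to be found in the camera images.
- block: Grey cast press block, about 2 kg, loose: 90 mm along its x, 130 mm along its y (the long sides face its x and -x), 42 mm high with plain upright sides and square corners; steel top with a black sole-shaped inlay. Origin: centre of its underside, z up. Weight evenly spread; sliding it takes 7 to 18 N. It starts with its long axis 40 to 90 degrees off the fence line, either way.
- fence: Fixed aluminium bar on the robot's right, 240 mm long, 12 thick, 30 high, with a 6 mm high foot behind. Origin: bench level, middle of the working face; x points level out of that face towards the block, y along it. Two yellow stripes 12 mm wide cross it at y = -91 and +91 mm (170 mm between). Home: block centre at x = 45 mm, y within 20 mm of 0, long sides along the fence.
- sneaker: Grey and black sneaker with white sole, 270 x 95 x 95 mm, loose bystander; origin under its centre, y towards the toe.
- scrub_brush: Wooden scrubbing brush lying bristles down, 45 x 110 x 42 mm (long axis y), bystander; origin under its centre.
- detail_brush: Thin mint-green long-handled detail brush lying on the bench, 190 mm long along y, 20 mm high, bystander; origin near its middle at bench level.
- cleaner: Blue upright bottle, 48 mm across, 120 mm high, bystander; origin under its centre.
- polish_tin: Flat round brass-coloured tin, 68 mm across, 30 mm high, bystander; origin under its centre.

How it is judged:
By the outcome, as a careful person would: the job done as asked, in the order asked, and still so for the second after the job is handed in, with the robot touching nothing.
It also fails if it takes over 72 s, if anything falls off the work surface, if the arm or the gripper's body presses on something with over 40 N, if the wrist force passes 120 N, or if a joint passes its speed limit or range.

## Robot

A 6-joint arm with a two-finger parallel gripper is mounted at the origin on the work surface. World frame = base frame: x ahead of the robot, y to its left, z up, the work surface at z = 0. Lengths are in m, angles in rad, forces in N, time in s.
With the tool pointing down it reaches from about 0.35 to 0.975 m from the base axis. Payload 17.4 kg.
Tool frame: the origin (TCP) lies between the finger pads; the fingertips stand 22 mm ahead of it and the grasp point (between the pads) lies 3 mm ahead of it; z points along the fingers, y is the direction in which the jaws open and shut (so a half turn about z gives the same grasp; the last joint's range is limited). The gripper opens to 85 mm and grips with 20 to 120 N. Pads are 22 mm wide; open, the fingers measure 114 mm over their backs; the gripper's body (76 mm by 85 mm) begins 54 mm behind the grasp point. The pads swing forward as they close: fully open they stand 13 mm farther back than shut.
Start: joints at [-1.247, 0.116, 1.442, -0, 1.584, -0.038], TCP at [0.239, -0.631, 0.253] pointing down, gripper open.
Joint ranges: [-2.83, 2.83], [-0.83, 2.19], [0.07, 2.5], [-1.14, 4.28], [0.01, 3], [-2.97, 2.97]. Speed limits (rad/s): [1.89, 1.89, 2.22, 3.14, 3.14, 3.14].

## Interface

Orientations are given as a unit quaternion [w, x, y, z].
In Python, from station import manip gives the robot as it stands.
- The arm moves only by the tool send_rows, never from a script. Its argument "targets" is a list of rows, each a list of 5 numbers: the shift along the tool's x, y, z in units of 30 cm (1.0 is 30 cm), then the turn about the tool's z in units of pi rad (1.0 is pi rad), then the closure in counts, from 0 (fully open) to 255 (shut). In form: [[x, y, z, spin, fingers], ...]. A call has 1 to 8 rows; each row is the pose to reach, as a shift and turn from the pose commanded when the call began, along the tool's axes at that moment, turning the shorter way round; what a row does not reach only later rows make up. A row lasts 1/12 s, in which the tool goes at most 41.7 mm and 7.16 degrees, less where a joint would pass 70% of its speed; a pose out of reach is approached as far as the arm can. A call with a number of a shift or a turn outside -1 to 1 is refused whole. A call with a gripper value outside its range is refused whole. The fingers move at their own pace and stop on an object; the grip force is fixed at half the most. Time passes only in rows, so rows that repeat a pose let the fingers close. It gives the time, the measured TCP pose, the force and the opening at its end, in the units of the state.
- manip.sense(): the state, without advancing time (a new reading comes with each control period).
- manip.capture(name): name is "scene" or "top" or "wrist"; returns the picture (420x560x3 uint8, red, green, blue); there is no depth.
- manip.get_calibration(name): a dict with "intrinsics" (3x3 intrinsics, pixels), "world_to_cam" (4x4, takes a point from world to camera coordinates); the wrist camera has in their place "mount" (4x4, takes a point from camera to tool coordinates, whose origin is the TCP and whose axes are the flange's). Camera axes: x right, y up, looking along -z (the intrinsics and any distortion apply to the point x, -y, -z); pixel columns grow to the right and rows downward; lengths in m; the calibration is good to about 2 mm. A picture is of the moment at which its call begins: read the wrist's pose just before it. get_calibration takes no time and is no camera call.
- manip.hand_in(): hands the job in, once; it reports no verdict.
The state is a dict: "clock": time; "joint_positions": joint angles; "joint_vel": joint speeds; "joint_efforts": joint torques, N m; "position": TCP position; "eef_rot": TCP orientation; "wrist_force": force on the tool from outside, world axes, zero at the start; "wrist_torque": the same for the moment, N m; "gripper_width": opening from 0.0 (shut) to 1.0 (fully open).
Only numpy, scipy, OpenCV 4.12 (cv2) and the standard library are available. Lean on these libraries where they do the work, as an engineer would, in place of code of your own. Each camera call takes 0.05 s, during which the arm holds its last target. There are 200 camera calls.

## Working session

There is one attempt and no reset: what is moved stays moved. The work goes in short steps, Python scripts to look and compute and a tool call to move; the robot and the scene stay as the last step left them, time stands still between calls to the robot, and variables do not carry over. Pictures are saved under pics/ and viewed, about 8 in all and at most 12, crops included, and the job is handed in when it is done.

Besides the shell and the picture viewer there is one more tool, called after ">>>" as name(argument=value, ...), one argument or row to a line, values as JSON. send_rows: Moves the arm, as the interface text tells. Its arguments: {"type":"object","properties":{"targets":{"type":"array","items":{"type":"array","items":{"type":"number"}}}},"required":["targets"]}

```bash
mkdir -p pics
cat > h.py <<'E'
import numpy as np, cv2
from station import manip
def cap(n,f):
    im=np.array(manip.capture(n)); cv2.imwrite('pics/'+f,im[:,:,::-1]); return im
def ray(n,uv,z):
    c=manip.get_calibration(n);K=np.array(c['intrinsics']);T=np.array(c['world_to_cam'])
    d=np.linalg.inv(K)@np.array([uv[0],uv[1],1.]);d=np.array([d[0],-d[1],-d[2]])
    R=T[:3,:3];o=-R.T@T[:3,3];w=R.T@d
    return o+w*(z-o[2])/w[2]
def proj(n,p):
    c=manip.get_calibration(n);K=np.array(c['intrinsics']);T=np.array(c['world_to_cam'])
    q=T[:3,:3]@np.array(p)+T[:3,3];q=K@np.array([q[0],-q[1],-q[2]]);return q[:2]/q[2]
E
python3 - <<'E'
from h import *
cap('top','top1.png');cap('scene','sc1.png')
print(manip.get_calibration('top'));print(manip.sense())
E
```

```text
{'intrinsics': array([[410.39822844,   0.        , 288.62627007],
       [  0.        , 410.39822844, 214.40301605],
       [  0.        ,   0.        ,   1.        ]]), 'world_to_cam': array([[-0.0050833 , -0.99983015, -0.01771511,  0.04746387],
       [ 0.99561795, -0.0067145 ,  0.0932728 , -0.6056493 ],
       [-0.0933759 , -0.01716335,  0.99548298, -1.14917775],
       [ 0.        ,  0.        ,  0.        ,  1.        ]])}
{'clock': 0.1, 'joint_positions': array([-1.24678332e+00,  1.16448365e-01,  1.44219713e+00, -1.25121925e-05,
        1.58400097e+00, -3.77942566e-02]), 'joint_vel': array([-5.16307636e-04,  7.98186631e-05, -8.61265181e-04,  3.15817499e-04,
        1.56717914e-04,  8.75800339e-05]), 'joint_efforts': array([ 3.28726434e-03, -7.33660841e+01, -6.33787894e+01,  2.06885943e-05,
        5.28046585e-03,  7.10738647e-06]), 'position': array([ 0.23887185, -0.63116348,  0.25262984]), 'eef_rot': array([-5.20624746e-04,  9.83681392e-01,  1.79918431e-01, -8.13393244e-05]), 'wrist_force': array([ 0.2931133 , -0.31020906, -0.3123732 ]), 'wrist_torque': array([-0.00754898,  0.01276419,  0.00539666]), 'gripper_width': 0.9966620493126127}
```

View pics/top1.png

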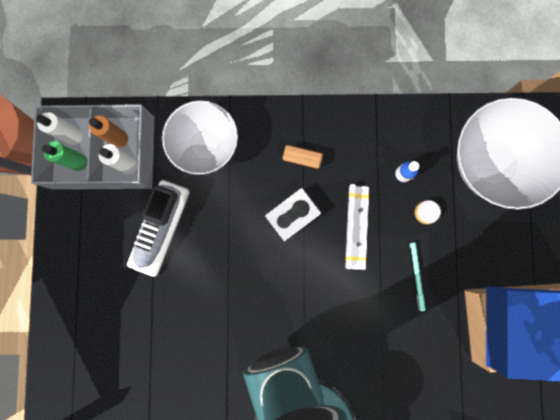

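View pics/sc1.png

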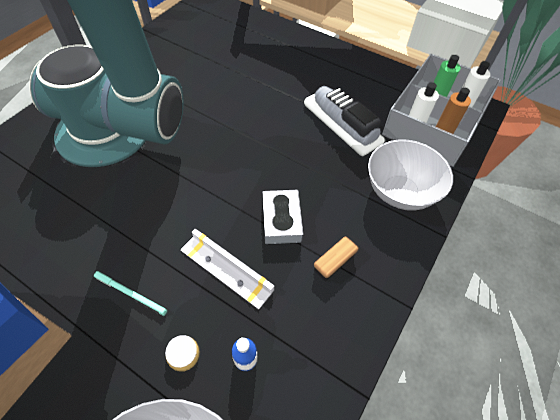

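The top view shows the block at about (293,214), askew. The fence runs near-vertically at columns 347–368, with its working face to the left. The sneaker, brush, cleaner, tin and detail brush are all clear of the path. Next I'll measure the corners on an enlarged crop.

Run:
```python
from h import *
im=cv2.imread('pics/top1.png')
c=im[170:285,250:385]; cv2.imwrite('pics/c1.png',cv2.resize(c,None,fx=5.2,fy=5.2,interpolation=cv2.INTER_CUBIC))
hsv=cv2.cvtColor(im,cv2.COLOR_BGR2HSV)
def rect(m,x0,x1,y0,y1,z,name):
    mm=np.zeros_like(m);mm[y0:y1,x0:x1]=m[y0:y1,x0:x1]
    cs,_=cv2.findContours(mm,cv2.RETR_EXTERNAL,cv2.CHAIN_APPROX_NONE);k=max(cs,key=cv2.contourArea)
    b=cv2.boxPoints(cv2.minAreaRect(k));P=np.array([ray('top',p+0.0,z) for p in b])
    print(name,b.round(1).tolist(),P[:,:2].round(4).tolist(),'ctr',P.mean(0).round(4),'sides',np.linalg.norm(np.diff(P,axis=0),axis=1).round(4))
    d=np.diff(P,axis=0);print(np.degrees(np.arctan2(d[:,1],d[:,0])).round(1))
for t in (150,200):
  m=(hsv[...,2]>t).astype(np.uint8)*255
  rect(m,255,335,175,255,.042,'block%d'%t)
y=((hsv[...,0]>15)&(hsv[...,0]<40)&(hsv[...,1]>70)&(hsv[...,2]>100)).astype(np.uint8)*255
rect(y,340,375,185,212,.03,'y1');rect(y,340,375,245,275,.03,'y2')
# left-edge of fence per row
g=im.max(2)
rows=list(range(192,266,8));E=[]
for r in rows:
    q=g[r,335:360].astype(float);i=np.argmax(q>120);s=335+i-1+(120-q[i-1])/(q[i]-q[i-1]);E.append(ray('top',(s,r),.03)[:2])
print(np.round(E,4).tolist())
```

```text
block150 [[264.1000061035156, 215.1999969482422], [301.20001220703125, 187.3000030517578], [320.70001220703125, 213.1999969482422], [283.6000061035156, 241.10000610351562]] [[0.603, 0.1133], [0.6821, 0.0073], [0.6074, -0.0472], [0.5292, 0.0583]] ctr [0.6054 0.0329 0.042 ] sides [0.1323 0.0924 0.1314]
[ -53.3 -143.9  126.5]
block200 [[264.70001220703125, 215.0], [301.0, 187.6999969482422], [320.0, 213.0], [283.70001220703125, 240.1999969482422]] [[0.6035, 0.1116], [0.6809, 0.0078], [0.6081, -0.0453], [0.5315, 0.058]] ctr [0.606 0.033 0.042] sides [0.1294 0.0902 0.1286]
[ -53.3 -143.9  126.5]
y1 [[347.5, 196.39999389648438], [348.1000061035156, 192.1999969482422], [368.3999938964844, 195.10000610351562], [367.79998779296875, 199.3000030517578]] [[0.6567, -0.1255], [0.6689, -0.1275], [0.66, -0.1854], [0.6479, -0.1834]] ctr [ 0.6584 -0.1555  0.03  ] sides [0.0123 0.0586 0.0123]
[ -9.1 -98.7 170.7]
y2 [[344.70001220703125, 259.3999938964844], [345.0, 255.39999389648438], [366.29998779296875, 257.0], [366.0, 261.1000061035156]] [[0.4767, -0.1144], [0.4881, -0.1154], [0.4832, -0.1754], [0.4718, -0.1742]] ctr [ 0.4799 -0.1449  0.03  ] sides [0.0115 0.0601 0.0114]
[ -5.4 -94.7 174.3]
[[0.6693, -0.1273], [0.6462, -0.127], [0.6231, -0.1241], [0.6001, -0.1229], [0.5772, -0.1211], [0.5544, -0.1194], [0.5316, -0.1189], [0.5089, -0.1164], [0.4864, -0.1146], [0.4639, -0.1134]]
```

View pics/c1.png

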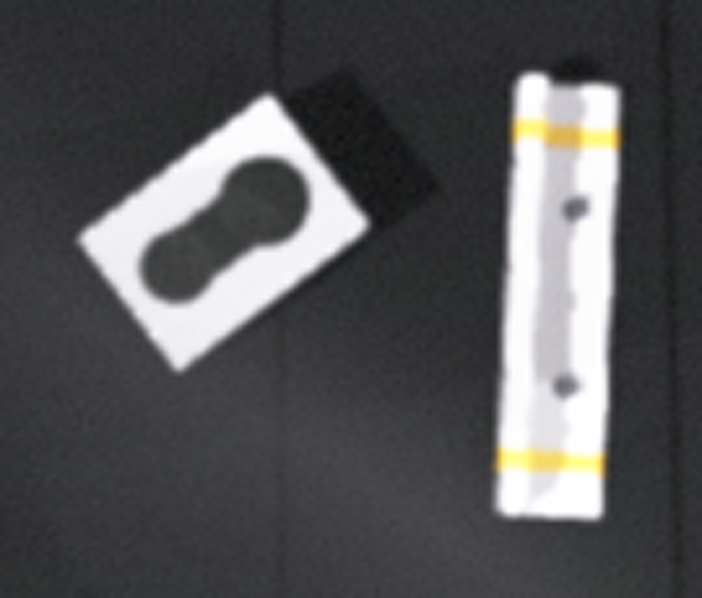

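The crop agrees with the given sizes: the block top comes out at 130 × 91 mm and the stripes are 181 mm apart.

- **Block:** centre (0.606, 0.033), long axis at −53.4°.
- **Fence:** line at −3.9°, face midpoint about (0.573, −0.122).

The block needs about 49.5° counter-clockwise and roughly (−0.03, −0.11) m. I'll push the far long side with both open fingertips along an arc about (0.654, −0.031), then straight to the fence.

```bash
cat >> h.py <<'E'
from scipy.spatial.transform import Rotation as Ro
def pose():
    s=manip.sense();q=s['eef_rot'];return np.array(s['position']),Ro.from_quat([q[1],q[2],q[3],q[0]]).as_matrix(),s
def rows(wps):   # (x,y,z,yaw deg of tool x)
    p,R,s=pose();y0=np.degrees(np.arctan2(R[1,0],R[0,0]))
    print('pose',p.round(4),'yaw',round(y0,2),'F',np.round(s['wrist_force'],1),'t',round(s['clock'],2))
    for w in wps:
        d=R.T@(np.array(w[:3])-p)/.3; t=-((w[3]-y0+180)%360-180)/180
        print([*(float(v) for v in d.round(3)),round(float(t),3),0])
E
python3 - <<'E'
from h import *
rows([(0.45,-0.27,.25,30),(0.657,.081,.2,36.6),(0.657,.081,.029,36.6)])
E
```

```text
pose [ 0.2389 -0.6312  0.2526] yaw 20.73 F [ 0.3 -0.3 -0.3] t 0.1
[1.084, -0.877, 0.01, -0.051, 0]
[2.144, -1.727, 0.177, -0.088, 0]
[2.144, -1.726, 0.747, -0.088, 0]
```

>>> send_rows(
  targets=[
    [0.95,-0.77,0.01,-0.05,0],
    [0.95,-0.77,0.01,-0.05,0],
    [0.95,-0.77,0.01,-0.05,0],
    [0.95,-0.77,0.01,-0.05,0],
    [0.95,-0.77,0.01,-0.05,0],
    [0.95,-0.77,0.01,-0.05,0],
    [0.95,-0.77,0.01,-0.05,0],
    [0.95,-0.77,0.01,-0.05,0],
  ],
)

```text
clock: 0.77
position: [0.4072, -0.3414, 0.2504]
eef_rot: [-0.0, 0.967, 0.256, 0.0]
wrist_force: [-0.4, 0.0, -0.1]
gripper_width: 1.003
```

>>> send_rows(
  targets=[
    [0,0,0,0,0],
    [0,0,0,0,0],
    [0,0,0,0,0],
    [0,0,0,0,0],
  ],
)

```text
clock: 1.1
position: [0.4063, -0.3441, 0.2504]
eef_rot: [-0.0, 0.967, 0.256, -0.0]
wrist_force: [0.5, -0.9, 0.6]
gripper_width: 0.998
```

Run:
```python
from h import *
rows([(0.657,.081,.2,36.6)])
```

```text
pose [ 0.4063 -0.3441  0.2504] yaw 29.67 F [ 0.5 -0.9  0.6] t 1.1
[1.428, -0.818, 0.168, -0.038, 0]
```

>>> send_rows(
  targets=[
    [0.9,-0.52,0.1,-0.038,0],
    [0.9,-0.52,0.1,-0.038,0],
    [0.9,-0.52,0.1,-0.038,0],
    [0.9,-0.52,0.1,-0.038,0],
    [0.9,-0.52,0.1,-0.038,0],
    [0.9,-0.52,0.1,-0.038,0],
    [0.9,-0.52,0.1,-0.038,0],
    [0.9,-0.52,0.1,-0.038,0],
  ],
)

```text
clock: 1.77
position: [0.5652, -0.0719, 0.2197]
eef_rot: [-0.0, 0.95, 0.314, -0.0]
wrist_force: [-0.3, -0.4, -0.2]
gripper_width: 1.005
```

Run:
```python
from h import *
rows([(0.657,.081,.2,36.6)])
```

```text
pose [ 0.5652 -0.0719  0.2197] yaw 36.56 F [-0.3 -0.4 -0.2] t 1.77
[0.55, -0.227, 0.066, -0.0, 0]
```

>>> send_rows(
  targets=[
    [0.55,-0.227,0.066,0,0],
    [0.55,-0.227,0.066,0,0],
    [0.55,-0.227,0.066,0,0],
    [0.55,-0.227,0.066,0,0],
    [0.55,-0.227,0.066,0,0],
    [0.55,-0.227,0.066,0,0],
    [0.55,-0.227,0.066,0,0],
    [0.55,-0.227,0.066,0,0],
  ],
)

```text
clock: 2.43
position: [0.6558, 0.0774, 0.2007]
eef_rot: [0.0, 0.95, 0.313, -0.0]
wrist_force: [-0.6, -0.0, -0.1]
gripper_width: 1.002
```

Run:
```python
from h import *
rows([(0.657,.081,.1,36.6),(0.657,.081,.029,36.6)])
cap('wrist','w1.png')
```

```text
pose [0.6558 0.0774 0.2007] yaw 36.48 F [-0.6 -0.  -0.1] t 2.43
[0.011, -0.007, 0.336, -0.001, 0]
[0.011, -0.007, 0.572, -0.001, 0]
```

View pics/w1.png

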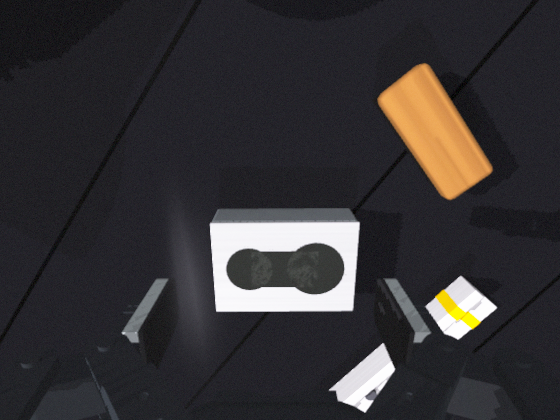

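The wrist view shows the jaws parallel to the block's long side. The near top edge runs (212,222)–(358,221), and the brush is off to the upper right. I'll check that edge against the plan before going down.

Run:
```python
from h import *
c=manip.get_calibration('wrist');K=np.array(c['intrinsics']);M=np.array(c['mount']);p,R,s=pose()
T=np.eye(4);T[:3,:3]=R;T[:3,3]=p
W=T@M; print('cam',W[:3,3].round(3))
for uv in [(212,222),(358,221.5),(355,311),(216,312)]:
    d=np.linalg.inv(K)@[*uv,1];w=W[:3,:3]@[d[0],-d[1],-d[2]];o=W[:3,3];q=o+w*(.042-o[2])/w[2]
    print(q.round(4),'tool',(R.T@(q-p)).round(4))
```

```text
cam [0.722 0.128 0.321]
[0.6042 0.1098 0.042 ] tool [-0.0222 -0.0568  0.159 ]
[0.6794 0.0087 0.042 ] tool [-0.0217  0.0692  0.159 ]
[ 0.609  -0.0484  0.042 ] tool [-0.1123  0.0733  0.159 ]
[0.5298 0.0569 0.042 ] tool [-0.1134 -0.0585  0.159 ]
```

The two views agree to within about 2 mm. The fingers have about 11 mm of clearance from the block, so I'll go down.

>>> send_rows(
  targets=[
    [0.011,-0.007,0.1,0,0],
    [0.011,-0.007,0.2,0,0],
    [0.011,-0.007,0.3,0,0],
    [0.011,-0.007,0.4,0,0],
    [0.011,-0.007,0.5,0,0],
    [0.011,-0.007,0.55,0,0],
    [0.011,-0.007,0.57,0,0],
    [0.011,-0.007,0.57,0,0],
  ],
)

```text
clock: 3.15
position: [0.6569, 0.0819, 0.0294]
eef_rot: [-0.0, 0.95, 0.313, -0.001]
wrist_force: [-0.1, -0.3, 0.7]
gripper_width: 1.002
```

Run:
```python
from h import *
p,R,s=pose()
n=np.array([.803,.596]);C=np.array([.6545,-.031])
# contact pose: push 11.5mm along -n first, then arc
pc=p[:2]-n*.0125
W=[(*(p[:2]-n*.006),.029,36.6),(*pc,.029,36.6)]
for a in np.arange(4.5,50,4.5):
    r=np.radians(a);Q=np.array([[np.cos(r),-np.sin(r)],[np.sin(r),np.cos(r)]])
    W.append((*(C+Q@(pc-C)),.029,36.6+a))
print(np.round(W,3).tolist());rows(W)
```

```text
[[0.652, 0.078, 0.029, 36.6], [0.647, 0.074, 0.029, 36.6], [0.639, 0.073, 0.029, 41.1], [0.631, 0.072, 0.029, 45.6], [0.623, 0.07, 0.029, 50.1], [0.615, 0.067, 0.029, 54.6], [0.607, 0.063, 0.029, 59.1], [0.6, 0.059, 0.029, 63.6], [0.593, 0.055, 0.029, 68.1], [0.586, 0.05, 0.029, 72.6], [0.58, 0.044, 0.029, 77.1], [0.575, 0.038, 0.029, 81.6], [0.569, 0.032, 0.029, 86.1]]
pose [0.6569 0.0819 0.0294] yaw 36.52 F [-0.1 -0.3  0.7] t 3.15
[-0.02, 0.0, 0.001, -0.0, 0]
[-0.042, 0.0, 0.001, -0.0, 0]
[-0.066, -0.014, 0.001, -0.025, 0]
[-0.091, -0.026, 0.001, -0.05, 0]
[-0.116, -0.036, 0.001, -0.075, 0]
[-0.143, -0.044, 0.001, -0.1, 0]
[-0.17, -0.05, 0.001, -0.125, 0]
[-0.197, -0.053, 0.001, -0.15, 0]
[-0.225, -0.055, 0.001, -0.175, 0]
[-0.253, -0.054, 0.001, -0.2, 0]
[-0.28, -0.051, 0.002, -0.225, 0]
[-0.307, -0.046, 0.002, -0.25, 0]
[-0.334, -0.039, 0.002, -0.275, 0]
```

>>> send_rows(
  targets=[
    [-0.02,0,0.001,0,0],
    [-0.042,0,0.001,0,0],
    [-0.054,-0.007,0.001,-0.0125,0],
    [-0.066,-0.014,0.001,-0.025,0],
    [-0.078,-0.02,0.001,-0.0375,0],
    [-0.091,-0.026,0.001,-0.05,0],
    [-0.104,-0.031,0.001,-0.0625,0],
    [-0.116,-0.036,0.001,-0.075,0],
  ],
)

```text
clock: 3.82
position: [0.6234, 0.0709, 0.0315]
eef_rot: [0.0, 0.906, 0.424, 0.002]
wrist_force: [4.6, 6.2, -2.3]
gripper_width: 0.999
```

Run:
```python
from h import *
W=[(0.615, 0.067, 0.029, 54.6), (0.607, 0.063, 0.029, 59.1), (0.6, 0.059, 0.029, 63.6), (0.593, 0.055, 0.029, 68.1), (0.586, 0.05, 0.029, 72.6), (0.58, 0.044, 0.029, 77.1), (0.575, 0.038, 0.029, 81.6), (0.569, 0.032, 0.029, 86.1)]
rows(W)
cap('wrist','w2.png')
```

```text
pose [0.6234 0.0709 0.0315] yaw 50.17 F [ 4.6  6.2 -2.3] t 3.82
[-0.028, -0.013, 0.008, -0.025, 0]
[-0.055, -0.025, 0.008, -0.05, 0]
[-0.08, -0.035, 0.008, -0.075, 0]
[-0.105, -0.044, 0.008, -0.1, 0]
[-0.133, -0.051, 0.008, -0.125, 0]
[-0.161, -0.054, 0.008, -0.15, 0]
[-0.187, -0.054, 0.008, -0.175, 0]
[-0.216, -0.056, 0.007, -0.2, 0]
```

View pics/w2.png

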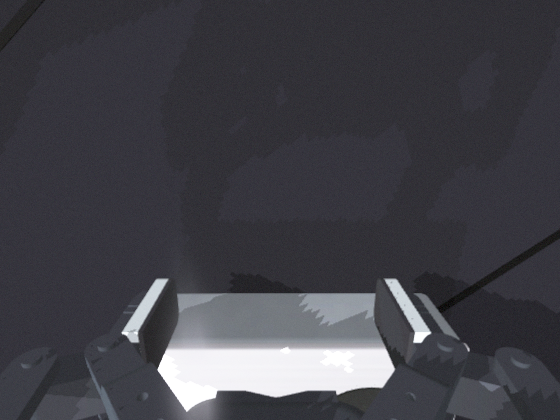

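The wrist view shows the block's top edge level at row 293, against both fingers and turning with the hand. The push force is about 8 N. I'll continue the arc.

>>> send_rows(
  targets=[
    [-0.028,-0.013,0.004,-0.025,0],
    [-0.055,-0.025,0.005,-0.05,0],
    [-0.08,-0.035,0.005,-0.075,0],
    [-0.105,-0.044,0.005,-0.1,0],
    [-0.133,-0.051,0.005,-0.125,0],
    [-0.161,-0.054,0.005,-0.15,0],
    [-0.187,-0.055,0.005,-0.175,0],
    [-0.216,-0.056,0.005,-0.2,0],
  ],
)

```text
clock: 4.53
position: [0.5694, 0.0326, 0.031]
eef_rot: [0.001, 0.73, 0.684, 0.003]
wrist_force: [2.8, 13.6, 8.9]
gripper_width: 0.998
```

Run:
```python
from h import *
im=cap('top','top2.png'); cv2.imwrite('pics/c2.png',cv2.resize(im[170:285,250:385,::-1],None,fx=5.2,fy=5.2,interpolation=cv2.INTER_CUBIC))
rows([(0.568,.022,.029,86.1)])
```

```text
pose [0.5684 0.0313 0.0306] yaw 86.67 F [ 2.  11.9  7.5] t 4.58
[-0.031, 0.0, 0.005, 0.003, 0]
```

View pics/c2.png

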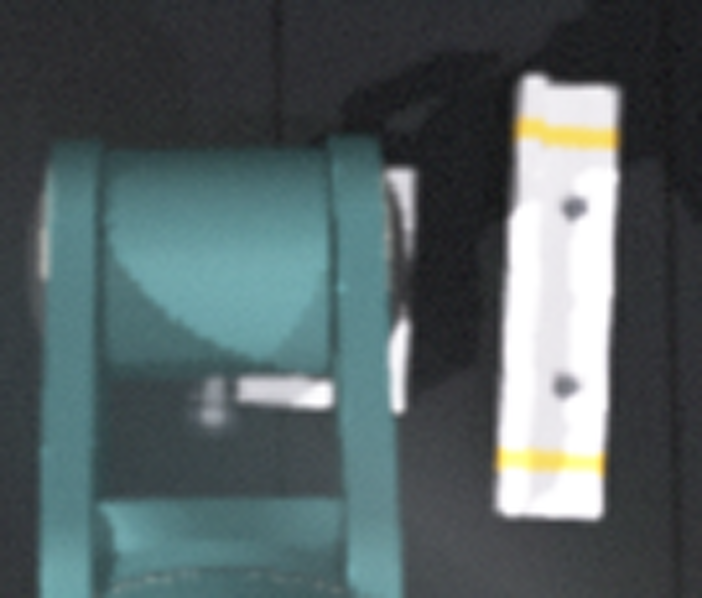

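The crop shows the block parallel to the fence and roughly centred between the stripes. Its right edge runs from (416,170) to (403,410), and the stripes are at rows 135 and 460. About 53 mm remains, so I'll push straight along the fence normal.

>>> send_rows(
  targets=[
    [-0.02,0,0.003,0.003,0],
    [-0.04,0,0.003,0.003,0],
    [-0.06,0,0.003,0.003,0],
    [-0.08,0,0.003,0.003,0],
    [-0.1,0,0.003,0.003,0],
    [-0.12,0,0.003,0.003,0],
    [-0.135,0,0.003,0.003,0],
    [-0.145,0,0.003,0.003,0],
  ],
)

```text
clock: 5.25
position: [0.5667, -0.011, 0.0301]
eef_rot: [0.001, 0.734, 0.679, 0.003]
wrist_force: [1.0, 16.4, 11.0]
gripper_width: 1.004
```

>>> send_rows(
  targets=[
    [-0.005,0,0,0,0],
    [-0.01,0,0,0,0],
    [-0.015,0,0,0,0],
    [-0.02,0,0,0,0],
  ],
)

```text
clock: 5.58
position: [0.5662, -0.0166, 0.03]
eef_rot: [0.001, 0.734, 0.679, 0.003]
wrist_force: [0.8, 16.0, 10.0]
gripper_width: 1.003
```

>>> send_rows(
  targets=[
    [-0.005,0,-0.003,0,0],
    [-0.01,0,-0.003,0,0],
    [-0.015,0,-0.003,0,0],
    [-0.02,0,-0.003,0,0],
    [-0.025,0,-0.003,0,0],
    [-0.025,0,-0.003,0,0],
  ],
)

```text
clock: 6.08
position: [0.565, -0.0245, 0.0301]
eef_rot: [0.001, 0.734, 0.679, 0.002]
wrist_force: [1.1, 10.4, 4.2]
gripper_width: 0.996
```

>>> send_rows(
  targets=[
    [-0.003,0,0,0,0],
    [-0.006,0,0,0,0],
    [-0.009,0,0,0,0],
    [-0.012,0,0,0,0],
    [-0.012,0,0,0,0],
  ],
)

```text
clock: 6.5
position: [0.5646, -0.0257, 0.0302]
eef_rot: [-0.001, 0.734, 0.679, 0.003]
wrist_force: [-0.2, 34.4, 6.8]
gripper_width: 0.998
```

The force rose to 34 N with the hand stopped, so the block is against the fence. Now I'll back off along +x, rise and check.

>>> send_rows(
  targets=[
    [0.02,0,0,0,0],
    [0.1,0,0,0,0],
    [0.15,0,0,0,0],
    [0.15,0,-0.1,0,0],
    [0.15,0,-0.3,0,0],
    [0.3,0,-0.5,0,0],
    [0.4,0,-0.6,0,0],
    [0.4,0,-0.6,0,0],
  ],
)

```text
clock: 7.17
position: [0.5727, 0.0869, 0.2062]
eef_rot: [0.001, 0.735, 0.678, 0.001]
wrist_force: [0.3, 0.6, -0.7]
gripper_width: 1.0
```

>>> send_rows(
  targets=[
    [0.6,0,0,0,0],
    [0.6,0,0,0,0],
    [0.6,0,0,0,0],
    [0.6,0,0,0,0],
    [0.6,0,0,0,0],
    [0.6,0,0,0,0],
    [0.6,0,0,0,0],
    [0.6,0,0,0,0],
  ],
)

```text
clock: 7.83
position: [0.5871, 0.2651, 0.2032]
eef_rot: [0.0, 0.734, 0.679, 0.0]
wrist_force: [0.4, 0.4, 0.2]
gripper_width: 1.003
```

Run:
```python
from h import *
im=cap('top','top3.png'); cv2.imwrite('pics/c3.png',cv2.resize(im[170:285,270:405,::-1],None,fx=5.2,fy=5.2,interpolation=cv2.INTER_CUBIC))
sc=cap('scene','sc3.png');cv2.imwrite('pics/sc3c.png',cv2.resize(sc[170:330,150:350,::-1],None,fx=3.6,fy=3.6,interpolation=cv2.INTER_CUBIC))
a=cv2.imread('pics/top1.png')
# bystander shifts: difference within their regions
for n,(x0,x1,y0,y1) in dict(brush=(275,330,140,172),det=(405,430,238,315),bottle=(390,425,155,188),tin=(410,445,195,228),sneak=(125,190,180,278)).items():
    d=cv2.absdiff(a[y0:y1,x0:x1],im[y0:y1,x0:x1,::-1]);print(n,d.mean().round(1),(d.max(2)>60).sum())
rows([])
```

```text
brush 16.5 169
det 16.1 176
bottle 23.7 223
tin 20.2 73
sneak 70.2 4149
pose [0.5872 0.2648 0.2031] yaw 85.44 F [-0.5 -0.4 -0.4] t 7.93
```

View pics/c3.png

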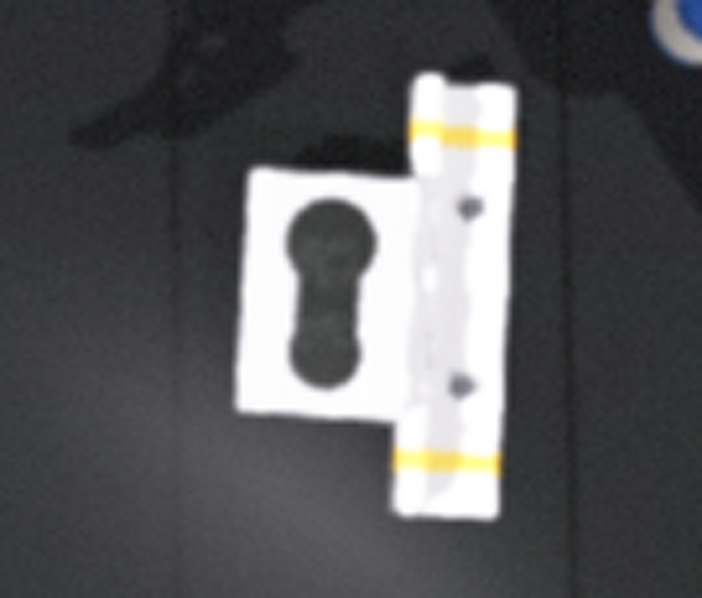

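View pics/sc3c.png

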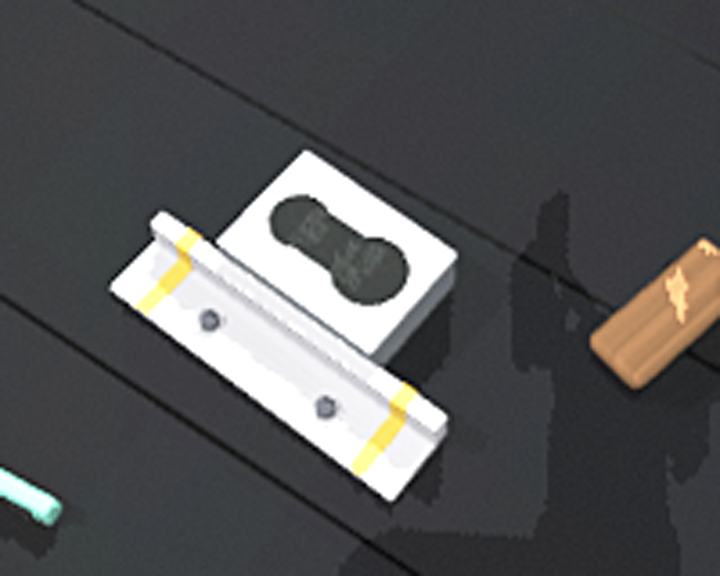

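The top crop shows the block flat on the fence, spanning rows 168–420, inside the stripes' inner edges at about 147 and 452. The scene view shows no visible gap, and the brush hasn't moved. I'll do one numeric check of angle, distance and bystanders, then hand in.

Run:
```python
from h import *
g=cv2.imread('pics/top3.png').max(2)
def edge(rows,x0,x1,z):
    P=[]
    for r in rows:
        q=g[r,x0:x1].astype(float);i=np.argmax(q>140);P.append(ray('top',(x0+i-1+(140-q[i-1])/(q[i]-q[i-1]),r),z)[:2])
    P=np.array(P);k=np.polyfit(P[:,0],P[:,1],1);return k
kb=edge(range(206,246),300,335,.042);g0=g
kf=np.array([-0.0675,0]);k0=edge(list(range(188,200))+list(range(256,266)),338,360,.03);k1=edge(list(range(188,200))+list(range(256,266)),338,360,0.)
a=lambda k:np.degrees(np.arctan(k[0]))
print('angles block,fence',a(kb),a(k0),a(k1),'dist',np.polyval(kb,.57)-np.polyval(k0,.57),np.polyval(kb,.57)-np.polyval(k1,.57))
# bystander contour centres before/after
def cen(f,lo,hi,b):
    h=cv2.cvtColor(cv2.imread(f),cv2.COLOR_BGR2HSV)[b[2]:b[3],b[0]:b[1]];m=cv2.moments(cv2.inRange(h,lo,hi),True)
    return np.round([m['m10']/m['m00'],m['m01']/m['m00']],1)
for n,lo,hi,b in [('brush',(5,80,60),(20,255,255),(275,330,140,172)),('det',(70,60,60),(95,255,255),(400,435,235,318)),('bottle',(105,120,40),(130,255,255),(390,425,155,188)),('tin',(0,0,140),(180,255,255),(410,445,195,228))]:
    print(n,cen('pics/top1.png',lo,hi,b),cen('pics/top3.png',lo,hi,b))
```

```text
angles block,fence -4.339318267282494 -3.8944541814124056 -3.8944541814124127 dist 0.08846205338064712 0.0920404466128903
brush [27.  16.5] [27.  16.3]
det [17.9 44. ] [17.5 38.9]
bottle [17.7 15.6] [17.7 15.6]
tin [17.3 16.9] [18.  16.8]
```

```bash
python3 -c "
from station import manip
print(manip.hand_in())"
```

```text
the job is handed in; nothing more can be done
None
```

I pushed the block with both open fingertips on its far long side, along an arc of about 49° and then straight into the fence. I stopped when the force rose to 34 N with the hand no longer advancing, then backed off and raised the hand clear. The job is handed in at about 8 s on the robot's clock.

**Fit against the fence:** the block measures within 0.45° of the fence line, which is about the noise of the measurement. Its outer side is 88 to 92 mm from the fence face, depending on which height the fence edge is read at; 90 mm is expected. The last pictures show no visible gap, and the block lies inside both stripes with several millimetres to spare.

**Other items:**
- **Brush, bottle and tin:** they show no real movement (0.7 pixel or less).
- **Detail brush:** its colour mask shifted about 5 pixels along its length. I think that is the changed shadow on it, since the hand never came near it, but I did not check further.
- **Sneaker:** the arm hid it in the last top view, so I did not re-measure it. The hand kept well above it, and the wrist force was near zero throughout the retreat.

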